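Hang the flat wash brush on the free peg of the rotary brush rack

TASK

Turn the head of the rotary brush rack by its knob until the bare peg faces the robot's side of the table. Then lift the flat wash brush off its rest and hang it by the hole in its handle on that peg, slid well down towards the head, bristles hanging down, and let go. Leave everything else on the table where it stands.

Things in the scene. Friction and masses are not known exactly. Their poses are not given: they have to be found in the camera images.
- brush: Flat wash brush, 198 mm long, 0.1 kg: pale wooden handle 8 mm thick, steel ferrule, cream bristles with inked tips. It lies flat on its rest. Origin: underside of the handle where to grip it (30 mm wide there, sides straight from x = -20 to +45 mm). Own x runs to the hole end (+80 mm), z out of the flat face. Bristles end at x = -118 mm; 55 mm wide and 13 mm thick beyond x = -47 mm; balances near -20 mm.
- brush_hole (a point): Centre of the hole, at mid thickness, 62 mm along x from the brush's origin; axes as the brush's. The hole is 16 mm in diameter, along the brush's z through the 8 mm thickness, in a round end 36 mm in diameter.
- brush_grip (a point): Mid thickness of the handle at the place to grip (4 mm above the brush's origin), midway between the rails; axes as the brush's. The fingers go down beside the handle, between the rails.
- brush_rest: Dark grey stone rest, fixed: base plate 104 x 80 mm, 8 mm thick, with two rails 12 mm wide, 30 mm high, running along y at x = -38 and +38 mm, 64 mm free between them. Origin under its centre; its x is along the brush that lies on it.
- rack: Rotary brush rack of dark wood, 309 mm high; its foot (160 mm diameter) and 22 mm column are fixed. Origin on the column's axis at the table. On top turns a head, 110 mm diameter, 235 to 265 mm above the table, with five brass pegs 72 degrees apart: four carry hung brushes that swing a little and reach down to about 60 mm above the table, the fifth is bare.
- rack_head (a joint): Angle of the rack's head about the column (rad), counter-clockwise from above positive; starts between 1.0 and 1.6, range -3.1 to 3.1. At 0 the bare peg points straight to -x, the robot's side; at q it points along (-cos q, -sin q). Stiff: stays where it is left (friction 0.08 N m).
- knob (a point): Middle of the wooden knob on top of the head, on the column's axis, 293 mm above the table; turns with the head. The knob is a cylinder 35 mm in diameter from 281 to 303 mm; the head's flat top is at 265 mm.
- peg_root (a point): Where the bare peg leaves the head's rim, 55 mm from the column's axis, 251 mm above the table. The peg is a straight brass rod 7 mm in diameter with a round end, rising outwards at 35 degrees above level. Axes: those of the head, -x outwards along the peg's heading, z up.
- peg_tip (a point): End of the bare peg, about 53 mm from peg_root along the peg, 98 mm from the column's axis, 281 mm above the table.
- peg_seat (a point): Where the centre of the brush's hole lies when the brush hangs right up against the head: 60 mm from the column's axis, 252 mm above the table. Let go well down the peg, the brush swings down and comes to hang there. Axes: those of the head, -x outwards, z up.
- ink_bottle: Black ink bottle with a red cap, 64 mm diameter, 150 mm high, beyond the rack. Origin under its centre. Leave alone.
- ink_dish: Shallow white ink dish, 116 mm diameter, 16 mm high, near the hole end of the brush rest. Origin under its centre. Leave alone.
- water_bowl: Blue water bowl, 124 mm diameter, 55 mm high, right side. Origin under its centre. Leave alone.
- paperweight_a: Dark wooden paperweight bar, 180 x 28 x 18 mm with a small brass stud (25 mm high over all), in the middle of the mat. Origin under its centre. Leave alone.
- paperweight_b: Second paperweight, the same size, on the left side. Origin under its centre. Leave alone.
- seal: Reddish stone seal, 28 x 28 x 68 mm, upright in the middle on the robot's side. Origin under its centre. Leave alone.
- paint_box: White paint box, 200 x 95 x 24 mm, left side. Origin under its centre. Leave alone.
- paste_jar: Paste jar, 70 mm diameter, 75 mm high, right side. Origin under its centre. Leave alone.
There are look-alikes about, which are no part of the job. Of the things shaped like the brush, the wooden one is meant.

How it is judged (in metres and radians):
On the way, in this order (a step that is already met when the one before it is completed fails the run):
1. before the brush is moved, the bare peg is turned to face the robot's side of the table (within 0.6 rad, 34 degrees, of -x) (value of joint rack_head between -0.6 and 0.6 rad and distance of brush from where it was at the start of the episode below 0.02 m), for 0.2 s.
2. the brush is lifted clear of its rest, its hole more than 0.12 m above the table (height (world z) of brush_hole above 0.12 m), for 0.2 s.
At the end, for the whole second after the job is handed in: The brush hangs still on the bare peg through its hole, bristles down (its length within 20 degrees of upright), the hole's centre within 20 mm of peg_seat and within 10 mm to either side of it, borne by the rack; the bare peg still faces the robot's side within 0.6 rad (distance between brush_hole and peg_seat below 0.02 m and y of brush_hole in the frame of peg_seat between -0.01 and 0.01 m and angle between brush's own x axis and vertical below 0.35 rad and contact force between brush and rack above 0.2 N and linear speed of brush below 0.03 m/s and angular speed of brush below 0.4 rad/s and value of joint rack_head between -0.6 and 0.6 rad); the robot touches nothing.
It fails at once if one of the other things on the table is moved by more than 30 mm (distance of any of ink_bottle, ink_dish, water_bowl, paperweight_a, paperweight_b, seal, paint_box, paste_jar from where it was at the start of the episode above 0.03 m).
It also fails if it takes over 61 s, if anything falls off the work surface, if the arm or the gripper's body presses on something with over 40 N, if the wrist force passes 120 N, or if a joint passes its speed limit or range.

ROBOT

A 6-joint arm with a two-finger parallel gripper is mounted at the origin on the work surface. World frame = base frame: x ahead of the robot, y to its left, z up, the work surface at z = 0. Lengths are in mm, angles in degrees, forces in N, time in s.
With the tool pointing down it reaches from about 250 to 800 mm from the base axis. Payload 8.5 kg.
Tool frame: the origin (TCP) lies midway between the tips of the shut fingers; the grasp point (between the pads) lies behind it (manip.grip_point_offset is the z of the grasp point in the tool frame, in mm); z points along the fingers, y is the direction in which the jaws open and shut (so a half turn about z gives the same grasp; the last joint's range is limited). The gripper opens to 85 mm and grips with 20 to 120 N. Pads are 22 mm wide; open, the fingers measure 114 mm over their backs; the gripper's body (76 mm by 85 mm) begins 54 mm behind the grasp point. The pads swing forward as they close: fully open they stand 13 mm farther back than shut.
Start: joints at [-72.708, 13.648, -0.773, 75.585, 0, 90], TCP at [156.036, -501.23, 231.276] pointing down, gripper open.
Joint ranges: [-152.45, 152.45], [-59.26, 108.67], [-65.41, 83.53], [-104.44, 129.93], [-82.83, 76.93], [-180, 180]. Speed limits (degrees/s): [127.2, 127.2, 159.86, 180, 180, 180].

INTERFACE

Orientations are given as [roll, pitch, yaw] about the fixed x, y, z axes, in that order (R = Rz(yaw) Ry(pitch) Rx(roll)).
In Python, from plant import manip gives the robot as it stands. The module is installed in compiled form; this text tells all that it offers.
- The arm moves only by the tool arm_command, never from a script. Its argument "moves" is one flat list of numbers, 7 for each row, row after row: the shift along the tool's x, y, z in cm, then the turn, a rotation vector about the tool's x, y, z in rad, then the closure in counts, from 0 (fully open) to 255 (shut). In form: [x, y, z, rx, ry, rz, jaw, x, y, z, rx, ry, rz, jaw, ...]. A call has 1 to 20 rows; each row shifts and turns the commanded pose from where the row before left it, along the tool's axes as they then stand; what a row does not reach is not made up. A row lasts 1/10 s, in which the tool goes at most 50 mm and 8.59 degrees, less where a joint would pass 70% of its speed; a pose out of reach is approached as far as the arm can. A call with a gripper value outside its range is refused whole. The fingers move at their own pace and stop on an object; "squeeze" is the grip in N (left out, the last holds). Time passes only in rows, so rows that do not move let the fingers close. It gives the time, the measured TCP pose, the force and the opening at its end, in the units of the state.
- manip.observe(): the state, without advancing time (a new reading comes with each control period).
- manip.camera(name): name is "scene" or "side" or "wrist"; returns the picture (400x640x3 uint8, red, green, blue); there is no depth.
- manip.camera_info(name): a dict with "fx", "fy", "cx", "cy" (pixels), "extrinsics" (4x4, takes a point from camera to world coordinates). Camera axes: x right, y down, z forward; pixel columns grow to the right and rows downward; lengths in mm; the calibration is good to about 2 mm. A picture is of the moment at which its call begins: read the wrist's pose just before it. camera_info takes no time and is no camera call; for the wrist camera it gives the pose at the moment of the call.
- manip.sign_off(): hands the job in, once; it reports no verdict.
The state is a dict: "time": time; "joint_positions": joint angles; "dq": joint speeds; "effort": joint torques, N m; "ee_pos": TCP position; "eef_rot": TCP orientation; "wrist_force": force on the tool from outside, world axes, zero at the start; "wrist_torque": the same for the moment, N m; "gripper_width": opening from 0.0 (shut) to 1.0 (fully open).
Only numpy, scipy, OpenCV 4.12 (cv2) and the standard library are available. Lean on these libraries where they do the work, as an engineer would, in place of code of your own. Each camera call takes 0.05 s, during which the arm holds its last target.

## Working session

There is one attempt and no reset: what is moved stays moved. The work goes in short steps, Python scripts to look and compute and a tool call to move; the robot and the scene stay as the last step left them, time stands still between calls to the robot, and variables do not carry over. Pictures are saved under pics/ and viewed, and the job is handed in when it is done.

Besides the shell and the picture viewer there is one more tool, called by a JSON object that holds its "api" and its "payload", one argument or row to a line. arm_command: Moves the arm, as the interface text tells. Its arguments: {"type":"object","properties":{"moves":{"type":"array"},"squeeze":{"type":"number"}},"required":["moves"]}

```bash
mkdir -p pics
python3 - <<'E'
from plant import manip
import cv2,numpy as np
print(manip.observe()); print(manip.grip_point_offset)
for n in ("scene","side","wrist"):
    i=manip.camera_info(n); print(n,i["fx"],i["fy"],i["cx"],i["cy"]); print(np.round(i["extrinsics"],3).tolist())
    cv2.imwrite(f"pics/{n}0.png",manip.camera(n)[:,:,::-1])
E
```

```text
{'time': 0.0, 'joint_positions': array([-7.27077368e+01,  1.36819026e+01, -8.15291829e-01,  7.55854814e+01,
       -1.34440330e-03,  9.00006026e+01]), 'dq': array([-0.03883985, -0.04722877, -0.07263778,  0.0986967 , -0.06681502,
        0.06068789]), 'effort': array([-5.34282426e-04, -5.38781440e+01,  3.46445203e+01,  1.79752882e-02,
       -2.33556960e-05, -4.74309232e-06]), 'ee_pos': array([ 155.92552331, -500.88163323,  230.68019504]), 'eef_rot': array([-1.79917324e+02,  1.34527148e-03,  1.72916625e+01]), 'wrist_force': array([-0.17846285, -0.24643493, -0.25700621]), 'wrist_torque': array([ 0.04119669, -0.02989619,  0.01041641]), 'gripper_width': 0.9991258654937605}
-18.700000000000003
scene 500.1864621530685 500.1864621530685 311.13971053890964 203.17680467866325
[[-0.835, 0.34, -0.432, 1176.451], [0.55, 0.532, -0.644, 965.643], [0.011, -0.775, -0.631, 1115.238], [0.0, 0.0, 0.0, 1.0]]
side 489.20799566807887 489.20799566807887 317.008506549758 195.18970551459148
[[-0.911, -0.275, 0.307, 91.183], [-0.412, 0.583, -0.701, 1108.717], [0.014, -0.765, -0.644, 1181.764], [0.0, 0.0, 0.0, 1.0]]
wrist 348.91707254350206 348.91707254350206 322.09447470937096 202.88171170680118
[[0.298, -0.916, -0.27, 225.488], [-0.955, -0.286, -0.084, -479.511], [-0.001, 0.283, -0.959, 371.754], [0.0, 0.0, 0.0, 1.0]]
```

View pics/scene0.png

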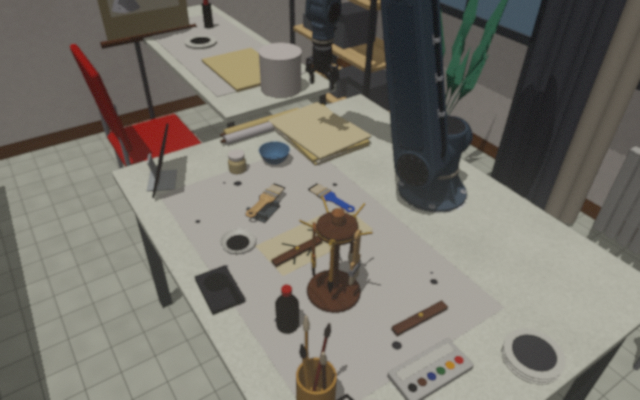

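View pics/side0.png

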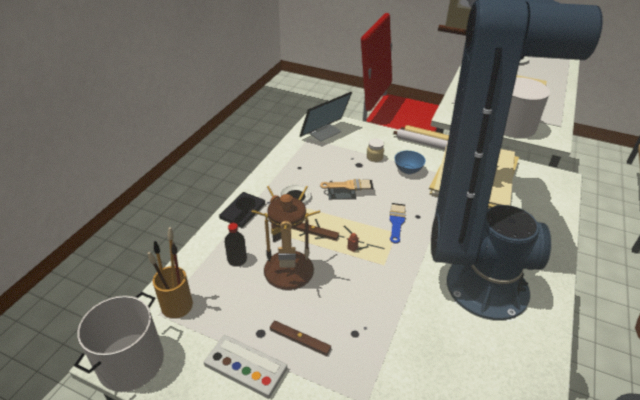

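View pics/wrist0.png

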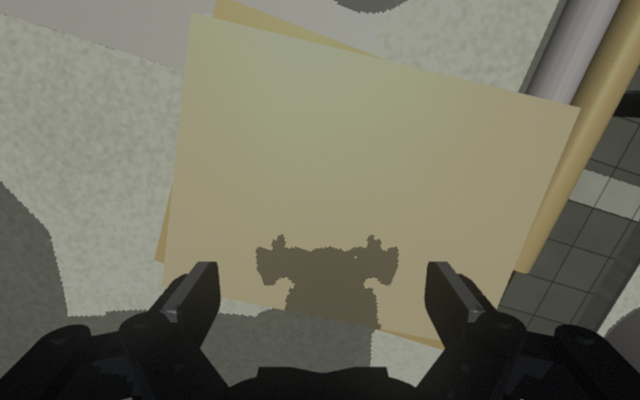

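Run:
```python
import cv2
a=cv2.imread('pics/scene0.png'); b=cv2.imread('pics/side0.png')
cv2.imwrite('pics/c1.png',cv2.resize(a[170:320,220:400],None,fx=4.4,fy=4,interpolation=3)[:600,:800])
cv2.imwrite('pics/c2.png',cv2.resize(b[150:300,220:420],None,fx=4,fy=4,interpolation=3))
```

```text
(no output)
```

View pics/c1.png

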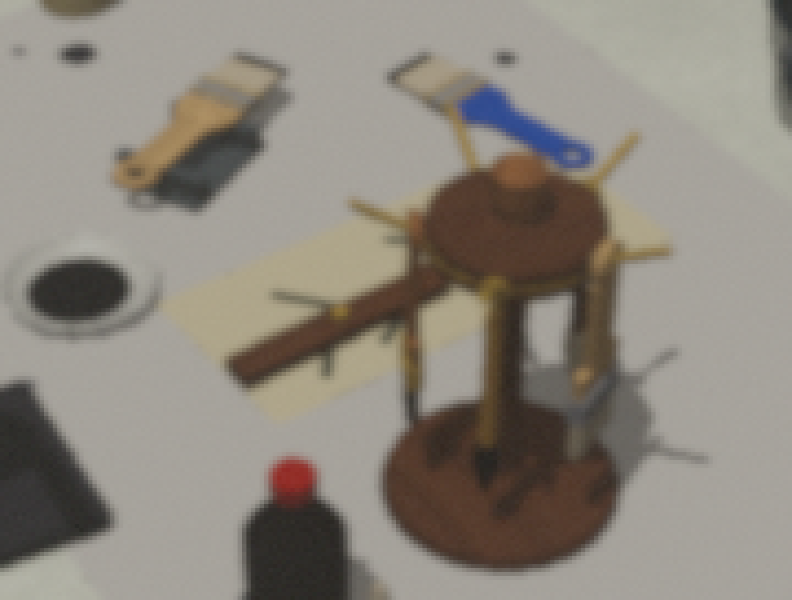

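View pics/c2.png

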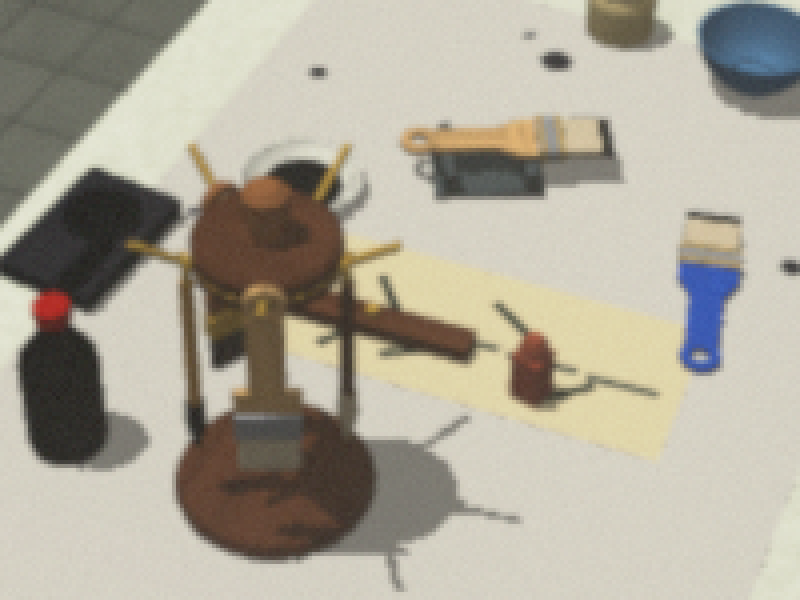

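```bash
cat > h.py <<'E'
from plant import manip
import cv2,numpy as np
from scipy.optimize import least_squares
from scipy.spatial.transform import Rotation as R
def P(info,X):
    T=np.linalg.inv(info["extrinsics"]); X=np.atleast_2d(X); c=X@T[:3,:3].T+T[:3,3]
    return np.c_[info["fx"]*c[:,0]/c[:,2]+info["cx"],info["fy"]*c[:,1]/c[:,2]+info["cy"]]
def ray(info,uv):
    E=np.array(info["extrinsics"]); d=E[:3,:3]@np.array([(uv[0]-info["cx"])/info["fx"],(uv[1]-info["cy"])/info["fy"],1]); return E[:3,3],d/np.linalg.norm(d)
def atz(info,uv,z):
    o,d=ray(info,uv); return o+d*(z-o[2])/d[2]
def tri(obs):
    A=np.zeros((3,3));b=np.zeros(3)
    for i,uv in obs:
        o,d=ray(i,uv);M=np.eye(3)-np.outer(d,d);A+=M;b+=M@o
    return np.linalg.solve(A,b)
def snap(n,name,box=None,sc=1):
    i=manip.camera_info(n); im=manip.camera(n)[:,:,::-1].copy()
    np.save('pics/'+name+'.npy',im)
    if box: x0,y0,x1,y1=box; im=im[y0:y1,x0:x1]
    im=cv2.resize(im,None,fx=sc,fy=sc,interpolation=3); cv2.imwrite('pics/'+name+'.png',im); return i
E
python3 - <<'E'
from h import *
s=manip.camera_info('scene');d=manip.camera_info('side')
cs=lambda u,v:(u/4.4+220,v/4+170); cd=lambda u,v:(u/4+220,v/4+150)
k=tri([(s,cs(521,187)),(d,cd(267,212))]);print('knob',k)
# rack base: foot ellipse centres
print('foot',atz(s,cs(502,480),10),atz(d,cd(276,480),10))
st=[cs(636,138),cs(670,250),cs(352,203)]; dt=[cd(193,148),cd(347,148),cd(128,245),cd(398,247)]
for n,l,i in(('s',st,s),('d',dt,d)):
  for uv in l:
    p=atz(i,uv,281);v=p[:2]-k[:2];print(n,np.round(p),np.hypot(*v),'q if bare',np.degrees(np.arctan2(-v[1],-v[0])))
# brush hole & rest
print('hole',tri([(s,cs(130,173)),(d,cd(416,140))]))
print('bristle end mid',tri([(s,cs(262,64)),(d,cd(606,138))]))
print('rest hole end');
E
```

```text
knob [579.96581923 201.40132466 285.19691157]
foot [582.73892871 205.32918227  10.        ] [578.0306153  204.92171813  10.        ]
s [490. 195. 281.] 90.13358758475208 q if bare 4.0373398524234245
s [542. 292. 281.] 98.06956256798473 q if bare -66.96231199135279
s [668. 158. 281.] 98.26629926390406 q if bare 153.89712213867028
d [663. 156. 281.] 94.6459209560955 q if bare 151.58877992920657
d [562. 109. 281.] 94.61850048913601 q if bare 79.05247244184689
d [653. 268. 281.] 98.64888172434779 q if bare -137.61130987029836
d [484. 191. 281.] 96.09002636844403 q if bare 6.280027579418455
hole [ 638.42153995 -205.12015513   32.87947602]
bristle end mid [ 477.85073612 -281.00019189   34.1199528 ]
rest hole end
```

Candidates for the brush: the wooden brush on the grey rest (scene 250–285, 185–215; side 345,186), the blue-handled look-alike (scene 335,197; side 397,222), and the flat brush hung on the rack (scene 352,260; side 286,240). The crops confirm the wooden one on the rest is meant. The bare peg is the one at q ≈ 79° (1.38 rad).

{"api": "arm_command", "payload": {
  "moves": [3.4,-3.0,-0.7,0,0,0,0,3.4,-3.0,-0.7,0,0,0,0,3.4,-3.0,-0.7,0,0,0,0,3.4,-3.0,-0.7,0,0,0,0]
}}

```text
time: 0.55
ee_pos: [250.6, -344.7, 259.3]
eef_rot: [-180.0, -0.0, 17.2]
wrist_force: [0.8, -0.6, 0.3]
gripper_width: 0.994
```

Run:
```python
from h import *
o=manip.observe();print(o['joint_positions'].round(1),o['eef_rot'].round(1),o['ee_pos'].round(1))
```

```text
[-54.    3.4  -9.1  77.5   0.  108.8] [-180.    -0.    17.2] [ 250.6 -344.7  259.3]
```

{"api": "arm_command", "payload": {
  "moves": [0,0,-0.8,0,0,-0.149,0,0,0,-0.8,0,0,-0.149,0,0,0,-0.8,0,0,-0.149,0,0,0,-0.8,0,0,-0.149,0,0,0,-0.8,0,0,-0.149,0,0,0,-0.8,0,0,-0.149,0,0,0,-0.8,0,0,-0.149,0,0,0,-0.8,0,0,-0.149,0,0,0,-0.8,0,0,-0.149,0,0,0,-0.8,0,0,-0.149,0,0,0,-0.8,0,0,-0.149,0,0,0,-0.8,0,0,-0.149,0]
}}

```text
time: 1.75
ee_pos: [250.1, -346.1, 355.4]
eef_rot: [-180.0, -0.0, 120.1]
wrist_force: [0.1, -0.2, -0.1]
gripper_width: 1.003
```

```bash
cat >> h.py <<'E'
def delta(tgt,o=None):
    o=o or manip.observe(); Rm=R.from_euler('xyz',o['eef_rot'],degrees=True)
    return (Rm.inv().apply(np.array(tgt)-o['ee_pos'])/10).round(2)
def st():
    o=manip.observe();print(round(o['time'],2),o['joint_positions'].round(1),o['eef_rot'].round(1),o['ee_pos'].round(1),o['wrist_force'].round(1),o['gripper_width'].round(3))
E
python3 - <<'E'
from h import *
st();print(delta([560,120,360]))
E
```

```text
Traceback (most recent call last):
  File "h.py", line 26, in st
    o=manip.observe();print(round(o['time'],2),o['joint_positions'].round(1),o['eef_rot'].round(1),o['ee_pos'].round(1),o['wrist_force'].round(1),o['gripper_width'].round(3))
                                                                                                                                                  ^^^^^^^^^^^^^^^^^^^^^^^^
AttributeError: 'float' object has no attribute 'round'
```

```bash
sed -i "s/o\['gripper_width'\].round(3)/round(o['gripper_width'],3)/" h.py
python3 - <<'E'
from h import *
st();print(delta([578,200,380]))
E
```

```text
1.75 [-54.1   3.2   4.5  91.4   0.    5.8] [-180.    -0.   120.1] [ 250.1 -346.1  355.4] [ 0.1 -0.2 -0.1] 1.003
[30.81 55.75 -2.44]
```

{"api": "arm_command", "payload": {
  "moves": [2.2,4.0,-0.2,0,0,0,0,2.2,4.0,-0.2,0,0,0,0,2.2,4.0,-0.2,0,0,0,0,2.2,4.0,-0.2,0,0,0,0,2.2,4.0,-0.2,0,0,0,0,2.2,4.0,-0.2,0,0,0,0,2.2,4.0,-0.2,0,0,0,0,2.2,4.0,-0.2,0,0,0,0,2.2,4.0,-0.2,0,0,0,0,2.2,4.0,-0.2,0,0,0,0,2.2,4.0,-0.2,0,0,0,0,2.2,4.0,-0.2,0,0,0,0,2.2,4.0,-0.2,0,0,0,0,2.2,4.0,-0.2,0,0,0,0,0,0,0,0,0,0,0]
}}

```text
time: 3.25
ee_pos: [585.8, 203.4, 380.0]
eef_rot: [-179.8, -0.1, 119.9]
wrist_force: [-0.5, -0.2, -1.0]
gripper_width: 0.999
```

Run:
```python
from h import *
st(); i=snap('wrist','w1'); print(P(i,[[580,203,303],[580,203,265]]))
```

```text
3.25 [1.910e+01 2.480e+01 3.750e+01 1.028e+02 1.000e-01 7.920e+01] [-1.798e+02 -1.000e-01  1.199e+02] [585.8 203.4 380. ] [-0.5 -0.2 -1. ] 0.999
[[313.26358281 209.91358281]
 [314.62145414 194.81973947]]
```

View pics/w1.png

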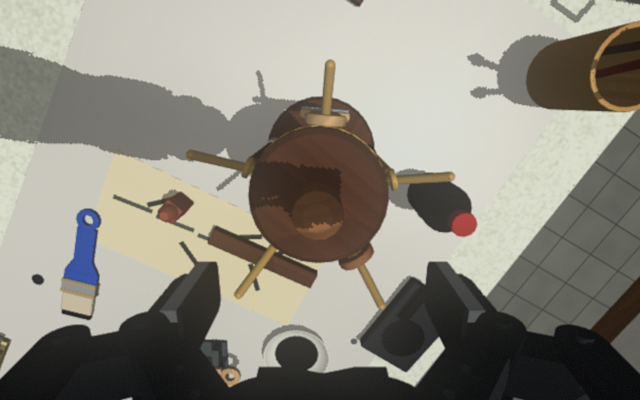

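Run:
```python
from h import *
i=manip.camera_info('wrist')
print(atz(i,(318,212),303),atz(i,(319,194),265))
c=np.array([581,203])
for uv in [(330,63),(191,154),(453,177),(240,296),(383,307)]:
    p=atz(i,uv,281);v=p[:2]-c;print(p.round(),np.hypot(*v).round(1),np.degrees(np.arctan2(-v[1],-v[0])).round(1))
print(delta([581,203,275]))
```

```text
[582.40222116 200.89861938 303.        ] [581.54877498 202.83037641 265.        ]
[542. 286. 281.] 91.5 -65.0
[489. 187. 281.] 93.7 9.7
[655. 265. 281.] 96.3 -140.3
[567. 104. 281.] 99.9 82.0
[669. 152. 281.] 102.0 149.9
[ 0.32 -0.2  10.58]
```

{"api": "arm_command", "payload": {
  "moves": [0.1,-0.4,0,0,0,0,0,0,0,3.5,0,0,0,0,0,0,3.5,0,0,0,0,0,0,2.5,0,0,0,0,0,0,1.0,0,0,0,0,0,0,0,0,0,0,0,0,0,0,0,0,0,255,0,0,0,0,0,0,255,0,0,0,0,0,0,255,0,0,0,0,0,0,255,0,0,0,0,0,0,255,0,0,0,0,0,0,255],
  "squeeze": 40
}}

```text
time: 4.5
ee_pos: [583.7, 199.9, 280.7]
eef_rot: [179.4, 0.0, 119.8]
wrist_force: [13.6, 7.2, 4.4]
gripper_width: 0.389
```

Run:
```python
from h import *
st(); i=snap('wrist','w2')
```

```text
4.5 [18.9 22.1 18.6 85.9  0.1 79.1] [179.4   0.  119.8] [583.7 199.9 280.7] [13.6  7.2  4.4] 0.389
```

View pics/w2.png

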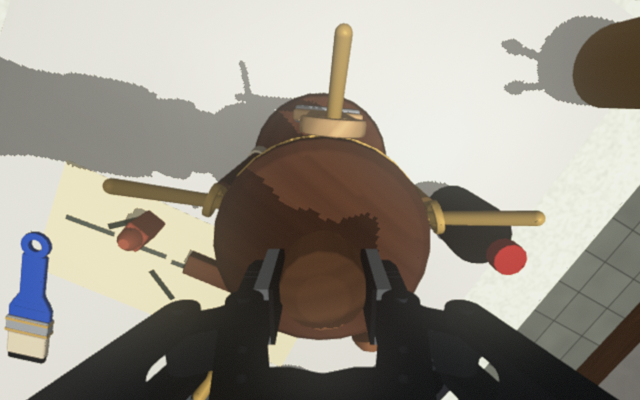

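{"api": "arm_command", "payload": {
  "moves": [0,0.2,0,0,0,0,255,0,0,0,0,0,0.05,255,0,0,0,0,0,0.1,255,0,0,0,0,0,0.1,255,0,0,0,0,0,0.1,255,0,0,0,0,0,0.1,255,0,0,0,0,0,0.1,255,0,0,0,0,0,0.1,255,0,0,0,0,0,0.1,255,0,0,0,0,0,0.1,255,0,0,0,0,0,0.1,255,0,0,0,0,0,0.1,255,0,0,0,0,0,0.1,255,0,0,0,0,0,0.1,255,0,0,0,0,0,0.05,255,0,0,0,0,0,0,255]
}}

```text
time: 6.15
ee_pos: [583.4, 200.0, 280.7]
eef_rot: [179.9, -0.3, 45.2]
wrist_force: [4.4, 3.8, 9.2]
gripper_width: 0.388
```

Run:
```python
from h import *
st(); i=snap('wrist','w3')
for q in (0,5,10,20): 
  a=np.radians(q);print(q,P(i,[581-98*np.cos(a),203-98*np.sin(a),281]))
```

```text
6.15 [ 18.9  22.3  18.9  86.2   0.  153.7] [179.9  -0.3  45.2] [583.4 200.  280.7] [4.4 3.8 9.2] 0.388
0 [[174.23668275 394.56151479]]
5 [[188.06169784 403.82438909]]
10 [[202.47364442 412.02618454]]
20 [[232.72721359 425.19704715]]
```

View pics/w3.png

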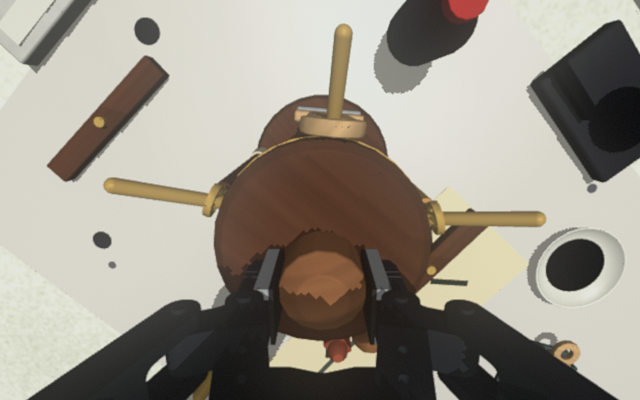

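{"api": "arm_command", "payload": {
  "moves": [0,0,0,0,0,0,0,0,0,0,0,0,0,0,0,0,0,0,0,0,0,0,0,0,0,0,0,0,0,0,-2,0,0,0,0,0,0,-3,0,0,0,0,0,0,-3,0,0,0,0,0,0,-2,0,0,0,0,0,0,0,0,0,0,0]
}}

```text
time: 7.1
ee_pos: [582.1, 199.0, 381.0]
eef_rot: [179.9, -0.2, 45.2]
wrist_force: [0.8, 0.8, 0.3]
gripper_width: 1.002
```

Run:
```python
from h import *
st(); i=snap('wrist','w4');snap('side','sd4',(200,130,400,280),4)
for uv in [(318,212)]: print(atz(i,uv,303))
for q in (0,5,10,20): 
  a=np.radians(q);print(q,P(i,[581-98*np.cos(a),203-98*np.sin(a),281]),P(manip.camera_info('side'),[581-98*np.cos(a),203-98*np.sin(a),281]))
```

```text
7.1 [ 18.9  23.8  36.  101.9   0.  153.6] [179.9  -0.2  45.2] [582.1 199.  381. ] [0.8 0.8 0.3] 1.002
[582.04712646 201.75042411 303.        ]
0 [[226.56577079 288.00008259]] [[318.17457368 214.59353899]]
5 [[235.19082584 294.63235362]] [[319.32811005 212.6519905 ]]
10 [[244.28239023 300.54461434]] [[320.21521865 210.66543067]]
20 [[263.62558121 310.12300516]] [[321.17919322 206.62240053]]
```

View pics/w4.png

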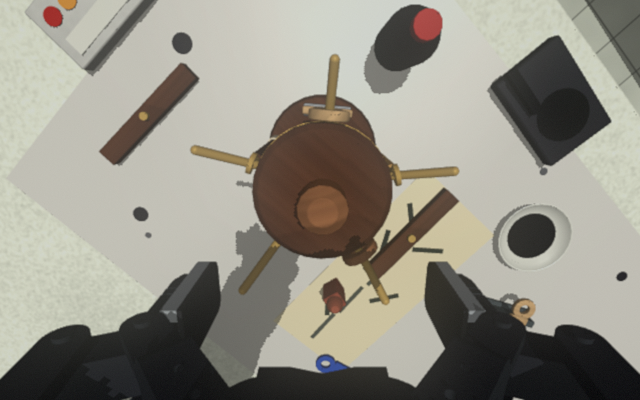

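View pics/sd4.png

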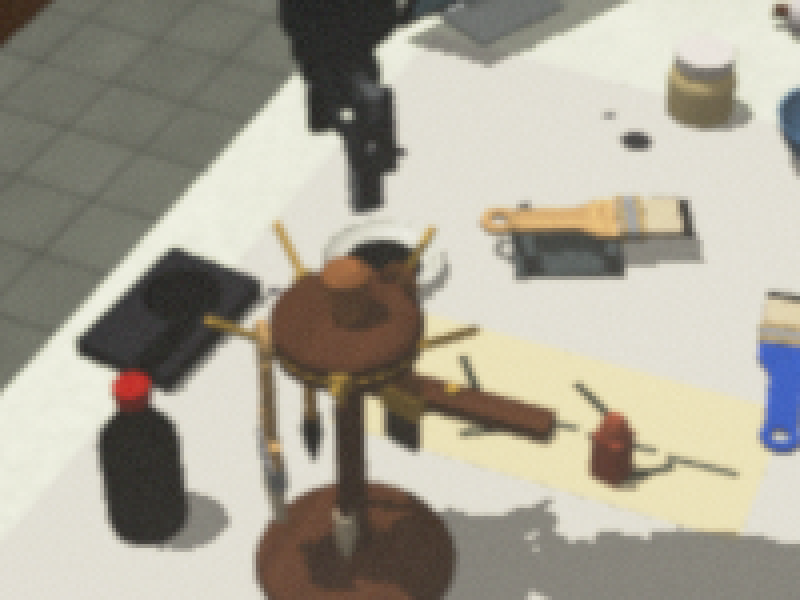

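{"api": "arm_command", "payload": {
  "moves": [0,0,0,0,0,-0.147,0,0,0,0,0,0,-0.147,0,0,0,0,0,0,-0.147,0,0,0,0,0,0,-0.147,0,0,0,0,0,0,-0.147,0,0,0,0,0,0,-0.147,0,0,0,0,0,0,-0.147,0,0,0,0,0,0,-0.147,0,0,0,0,0,0,-0.147,0,0,0,0,0,0,-0.147,0,0,0,0,0,0,-0.147,0,0,0,0,0,0,-0.147,0,0,0,0,0,0,-0.147,0,0,0,0,0,0,-0.147,0,0,0,0,0,0,-0.147,0,0,0,0,0,0,-0.147,0,0,0,0,0,0,-0.147,0,0,0,0,0,0,-0.147,0,0,0,0,0,0,-0.147,0,0,0,0,0,0,0,0]
}}

```text
time: 9.2
ee_pos: [581.1, 198.7, 377.0]
eef_rot: [180.0, -0.1, -154.6]
wrist_force: [0.7, -0.2, -0.4]
gripper_width: 1.0
```

Run:
```python
from h import *
st(); print(delta([560,-80,300]),delta([582,-232,190]))
i=snap('wrist','w5')
```

```text
9.2 [ 18.9  23.9  35.5 101.7   0.   -6.5] [ 1.800e+02 -1.000e-01 -1.546e+02] [581.1 198.7 377. ] [ 0.7 -0.2 -0.4] 1.0
[ 13.85 -24.27   7.72] [ 18.36 -38.95  18.72]
```

View pics/w5.png

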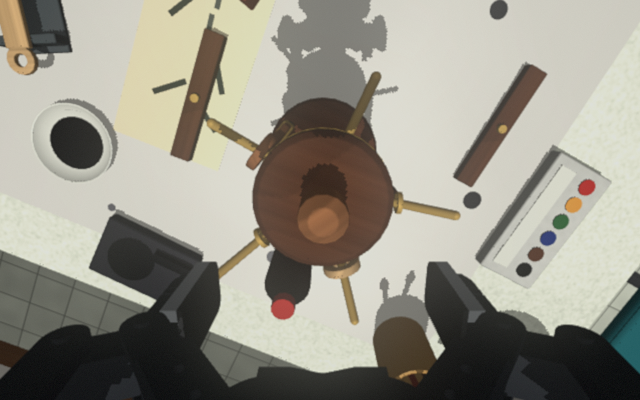

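{"api": "arm_command", "payload": {
  "moves": [2.0,-4.3,0,0,0,0,0,2.0,-4.3,0,0,0,0,0,2.0,-4.3,0,0,0,0,0,2.0,-4.3,1.2,0,0,0,0,2.0,-4.3,1.2,0,0,0,0,2.0,-4.3,1.2,0,0,0,0,2.0,-4.3,1.2,0,0,0,0,2.0,-4.3,1.2,0,0,0,0,2.0,-4.3,1.2,0,0,0,0,0,0,4.0,0,0,0,0,0,0,4.0,0,0,0,0,0,0,4.0,0,0,0,0,0,0,0,0,0,0,0]
}}

```text
time: 10.55
ee_pos: [580.4, -226.8, 180.4]
eef_rot: [179.6, -0.4, -155.0]
wrist_force: [-0.8, -0.0, 1.3]
gripper_width: 0.995
```

Run:
```python
from h import *
st(); i=snap('wrist','w6')
u=np.array([np.cos(np.radians(25.3)),np.sin(np.radians(25.3))])
print(P(i,[[638.4,-205,38],[582,-232,38],[478,-281,40]]))
```

```text
10.55 [-21.3  24.9   8.4  74.1   0.  -46.4] [ 179.6   -0.4 -155. ] [ 580.4 -226.8  180.4] [-0.8 -0.   1.3] 0.995
[[315.84199502 257.56812398]
 [314.79281977 189.01368565]
 [313.40644775  38.72234544]]
```

View pics/w6.png

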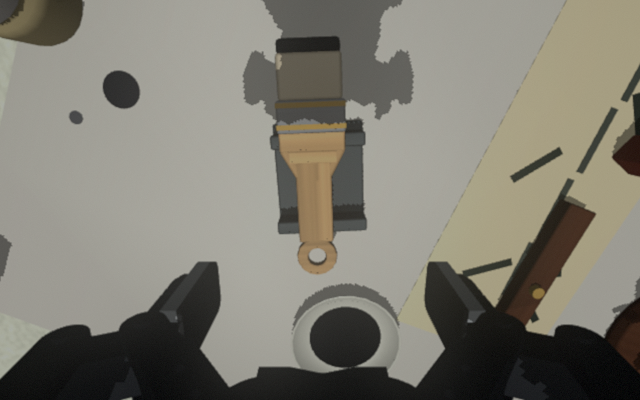

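Run:
```python
from h import *
i=manip.camera_info('wrist')
h=atz(i,(317.5,256),37); b=atz(i,(308.5,41),40); 
r1=(atz(i,(273,137),30)+atz(i,(365,134),30))/2; r2=(atz(i,(279,225),30)+atz(i,(366,222),30))/2
d=(h-b)[:2];print(h,b,np.hypot(*d),np.degrees(np.arctan2(d[1],d[0])),(r1+r2)/2)
u=d/np.hypot(*d); g=h[:2]-62*u; print('grip',g)
m=(atz(i,(298,200),38)+atz(i,(332,200),38))/2; print('handle mid',m, 'perp off',np.cross(u,m[:2]-h[:2]))
print(delta([*g,80]),delta([*g,15.5]))
# peg tip
```

```text
[ 640.76802436 -204.04830091   37.        ] [ 482.90819485 -284.78383358   40.        ] 177.30750691648785 27.08693323337227 [ 578.42752734 -229.94447679   30.        ]
grip [ 585.56839069 -232.27949717]
handle mid [ 593.88768591 -228.16817321   38.        ] perp off -0.12774321986688975
[-0.15 -0.64 10.4 ] [-0.17 -0.67 16.85]<stdin>:7: DeprecationWarning: Arrays of 2-dimensional vectors are deprecated. Use arrays of 3-dimensional vectors instead. (deprecated in NumPy 2.0)
```

{"api": "arm_command", "payload": {
  "moves": [0,-0.65,2,0,0,-0.035,0,0,0,4,0,0,0,0,0,0,4,0,0,0,0,0,0,3,0,0,0,0,0,0,2,0,0,0,0,0,0,1,0,0,0,0,0,0,0,0,0,0,0]
}}

```text
time: 11.3
ee_pos: [587.5, -233.9, 26.9]
eef_rot: [-180.0, 0.0, -152.8]
wrist_force: [-0.2, 0.2, -0.8]
gripper_width: 1.002
```

Run:
```python
from h import *
st(); i=snap('wrist','w7'); print(delta([583.5,-232.5,15.5]))
```

```text
11.3 [-21.7  31.2  -4.7  54.1   0.  -48.9] [-180.     0.  -152.8] [ 587.5 -233.9   26.9] [-0.2  0.2 -0.8] 1.002
[0.32 0.34 1.23]
```

View pics/w7.png

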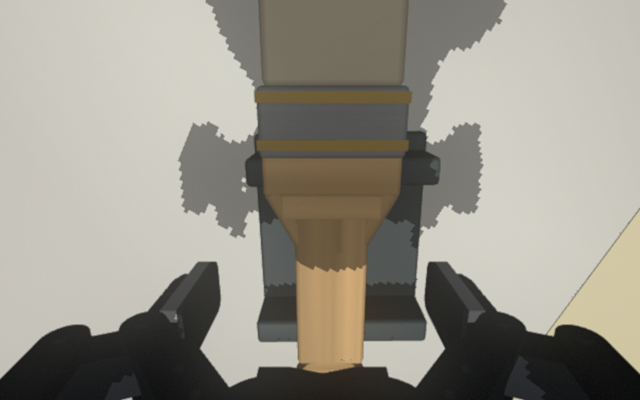

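{"api": "arm_command", "payload": {
  "moves": [0.4,0.35,0.4,0,0,0,0,0,0,0.5,0,0,0,0,0,0,0.2,0,0,0,0,0,0,0,0,0,0,0,0,0,0,0,0,0,255,0,0,0,0,0,0,255,0,0,0,0,0,0,255,0,0,0,0,0,0,255,0,0,0,0,0,0,255,0,0,0,0,0,0,255],
  "squeeze": 40
}}

```text
time: 12.35
ee_pos: [581.7, -232.6, 15.5]
eef_rot: [-180.0, 0.0, -152.7]
wrist_force: [-0.1, 0.3, 3.6]
gripper_width: 0.344
```

Run:
```python
from h import *
st(); i=snap('wrist','w8')
```

```text
12.35 [-21.8  31.3  -6.4  52.2   0.  -49.1] [-180.     0.  -152.7] [ 581.7 -232.6   15.5] [-0.1  0.3  3.6] 0.344
```

View pics/w8.png

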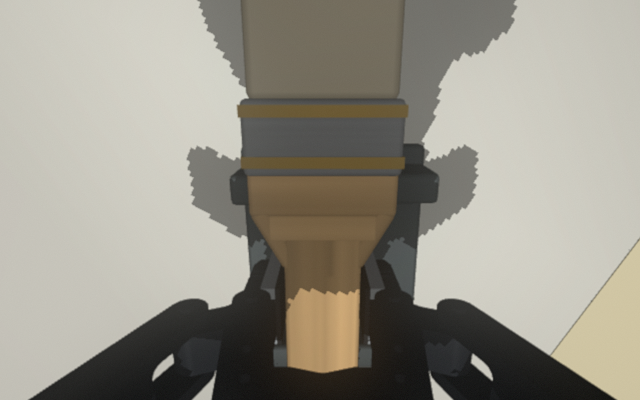

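{"api": "arm_command", "payload": {
  "moves": [0,0,-1,0,0,0,255,0,0,-3,0,0,0,255,0,0,-4,0,0,0,255,0,0,-5,0,0,0,255,0,0,-5,0,0,0,255,0,0,-5,0,0,0,255,0,0,0,0,0,0,255]
}}

```text
time: 13.1
ee_pos: [583.8, -233.5, 253.5]
eef_rot: [-179.5, 0.4, -152.7]
wrist_force: [0.6, 0.1, -1.1]
gripper_width: 0.34
```

Run:
```python
from h import *
st(); s=snap('scene','s9',(230,160,410,295),4.4);d=snap('side','d9',(220,130,400,265),4.4);i=snap('wrist','w9')
```

```text
13.1 [-21.8  23.4  16.7  82.7   0.  -49.1] [-179.5    0.4 -152.7] [ 583.8 -233.5  253.5] [ 0.6  0.1 -1.1] 0.34
```

View pics/s9.png

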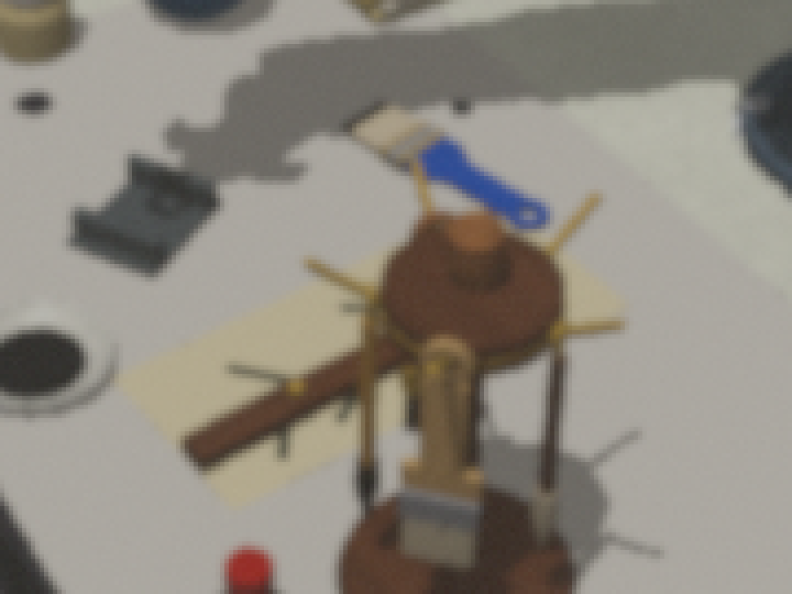

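View pics/d9.png

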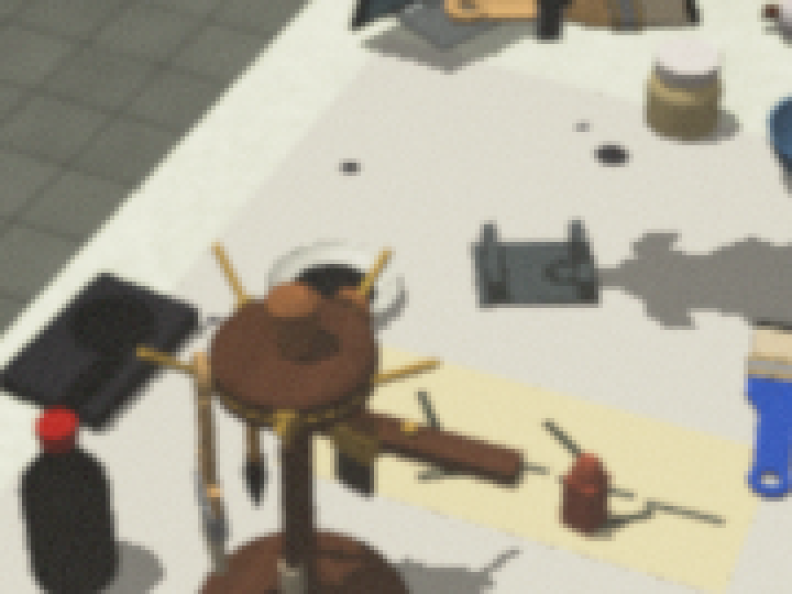

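View pics/w9.png

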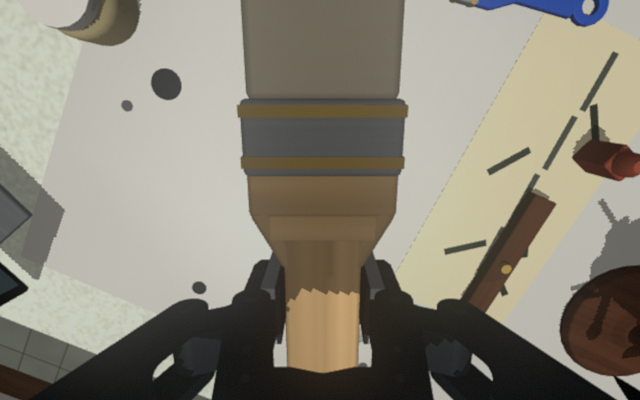

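Run:
```python
from h import *
s=manip.camera_info('scene');d=manip.camera_info('side')
cs=lambda u,v:(u/4.4+230,v/4.4+160); cd=lambda u,v:(u/4.4+220,v/4.4+130)
T=tri([(s,cs(596,198)),(d,cd(436,364))]);Rt=tri([(s,cs(553,248)),(d,cd(377,381))]);print('tip',T,'root',Rt)
K=tri([(s,cs(475,222)),(d,cd(295,290))]);print('knobtop',K)
for q in (0,5,10):
  a=np.radians(q);print(q,P(s,[582-98*np.cos(a),202-98*np.sin(a),281]),P(d,[582-98*np.cos(a),202-98*np.sin(a),281]))
print(cs(596,198),cd(436,364))
# rack axis via all opposite: all 5 tips
obs=[(596,198),(620,323),(308,263)];
```

```text
tip [485.27339409 192.68062486 277.0054954 ] root [521.49156482 200.79268483 257.58544991]
knobtop [580.80758732 198.04364225 306.1684293 ]
0 [[367.99021455 205.12182043]] [[317.99081758 214.26473036]]
5 [[365.86767214 203.4443502 ]] [[319.14432324 212.3261326 ]]
10 [[363.55627609 201.88823682]] [[320.03162522 210.34257406]]
(365.45454545454544, 205.0) (319.09090909090907, 212.72727272727272)
```

```bash
cat >> h.py <<'E'
AX=np.array([582,202.]);Q=5.5
HT=np.array([-65,0,-18.5])
def target(s,tilt=35,q=None,dz=0):
    """hole centre s mm out from peg_root along peg; brush normal tilt deg"""
    q=np.radians(Q if q is None else q);c,n=np.cos(q),np.sin(q)
    f=lambda t:np.array([-np.cos(t)*c,-np.cos(t)*n,np.sin(t)])
    p=np.radians(35);root=np.array([AX[0]-55*c,AX[1]-55*n,251.])
    hole=root+s*f(p)+[0,0,dz]; t=np.radians(tilt); z=-f(t); x=-np.array([np.sin(t)*c,np.sin(t)*n,np.cos(t)]); y=np.cross(z,x)
    M=np.c_[x,y,z]; return hole-M@HT,M
def todo(tp,M):
    o=manip.observe(); r=R.from_euler('xyz',o['eef_rot'],degrees=True)
    return (r.inv().apply(tp-o['ee_pos'])/10).round(2),(r.inv()*R.from_matrix(M)).as_rotvec().round(3),tp.round(1)
def hole_now():
    o=manip.observe(); r=R.from_euler('xyz',o['eef_rot'],degrees=True); return o['ee_pos']+r.apply(HT)
E
python3 - <<'E'
from h import *
for s in (100,85,53,8): print(s,todo(*target(s)),R.from_matrix(target(s)[1]).as_euler('xyz',degrees=True).round(1))
print(delta([400,150,290]))
E
```

```text
100 (array([-5.2 , 44.49,  0.09]), array([ 0.183, -0.948,  0.35 ]), array([423.7, 186.8, 244.5])) [ 180.    55.  -174.5]
85 (array([-6.35, 44.03,  0.95]), array([ 0.183, -0.948,  0.35 ]), array([435.9, 187.9, 235.9])) [ 180.    55.  -174.5]
53 (array([-8.78, 43.06,  2.79]), array([ 0.183, -0.948,  0.35 ]), array([462. , 190.4, 217.5])) [ 180.    55.  -174.5]
8 (array([-12.2 ,  41.69,   5.37]), array([ 0.183, -0.948,  0.35 ]), array([498.7, 194. , 191.7])) [ 180.    55.  -174.5]
[-1.41 42.31 -4.46]
```

{"api": "arm_command", "payload": {
  "moves": [0,0,-1.5,0,0,0.127,255,0,0,-1.5,0,0,0.127,255,0,0,-1.0,0,0,0.126,255,0,0,0,0,0,0,255]
}}

```text
time: 13.65
ee_pos: [581.5, -232.5, 284.8]
eef_rot: [180.0, -0.1, -174.6]
wrist_force: [0.3, -0.5, -1.2]
gripper_width: 0.342
```

Run:
```python
from h import *
st();print(delta([405,180,290]))
```

```text
13.65 [-21.8  23.7  21.7  88.1   0.  -27.2] [ 1.800e+02 -1.000e-01 -1.746e+02] [ 581.5 -232.5  284.8] [ 0.3 -0.5 -1.2] 0.342
[13.68 42.73 -0.48]
```

{"api": "arm_command", "payload": {
  "moves": [1.7,4.2,0,0,0,0,255,1.7,4.2,0,0,0,0,255,1.7,4.2,0,0,0,0,255,1.7,4.2,0,0,0,0,255,1.7,4.2,0,0,0,0,255,1.7,4.2,0,0,0,0,255,1.7,4.2,0,0,0,0,255,1.7,4.2,0,0,0,0,255,1.7,4.2,0,0,0,0,255,1.7,4.2,0,0,0,0,255,0,0,0,0,0,0,255]
}}

```text
time: 14.75
ee_pos: [369.0, 172.5, 283.9]
eef_rot: [180.0, -0.2, -173.9]
wrist_force: [0.3, -0.4, -1.0]
gripper_width: 0.341
```

{"api": "arm_command", "payload": {
  "moves": [0,0,0,0,-0.12,0,255,0,0,0,0,-0.12,0,255,0,0,0,0,-0.12,0,255,0,0,0,0,-0.12,0,255,0,0,0,0,-0.12,0,255,0,0,0,0,-0.12,0,255,0,0,0,0,-0.12,0,255,0,0,0,0,-0.12,0,255,0,0,0,0,0,0,255]
}}

```text
time: 15.65
ee_pos: [368.7, 166.3, 278.8]
eef_rot: [-179.1, 54.7, -173.5]
wrist_force: [-1.5, -0.7, -1.8]
gripper_width: 0.337
```

Run:
```python
from h import *
st()
for s in (100,75): print(todo(*target(s)))
```

```text
15.65 [ 50.1 -29.8 -53.8  21.  -35.1  29.2] [-179.1   54.7 -173.5] [368.7 166.3 278.8] [-1.5 -0.7 -1.8] 0.337
(array([-0.49,  1.52,  6.61]), array([-0.002, -0.005,  0.01 ]), array([423.7, 186.8, 244.5]))
(array([-0.5 ,  1.52,  9.11]), array([-0.002, -0.005,  0.01 ]), array([444.1, 188.7, 230.2]))
```

{"api": "arm_command", "payload": {
  "moves": [-0.1,0.5,1.6,0,0,0,255,-0.1,0.5,1.7,0,0,0,255,-0.2,0.5,1.7,0,0,0,255,-0.1,0,1.6,0,-0.005,0.01,255,0,0,0,0,0,0,255]
}}

```text
time: 16.15
ee_pos: [428.7, 189.3, 250.2]
eef_rot: [179.5, 55.0, -175.3]
wrist_force: [-0.4, -0.6, -1.6]
gripper_width: 0.345
```

```bash
cat >> h.py <<'E'
def ann(tag):
    s=manip.camera_info('scene');d=manip.camera_info('side')
    H=hole_now();ax=np.array([target(t)[0]+target(t)[1]@HT for t in (0,53)])
    for n,i,b in(('scene',s,(300,150,420,240)),('side',d,(270,160,390,250))):
        snap(n,tag+n[:2],b,6)
        print(n,'hole px in crop',((P(i,H)-b[:2])*6).round(),'root,tip',((P(i,ax)-b[:2])*6).round().tolist())
E
python3 - <<'E'
from h import *
st(); print(todo(*target(75)),hole_now()); ann('a1')
E
```

```text
16.15 [ 42.9 -19.8 -56.3   4.9 -30.   24.1] [ 179.5   55.  -175.3] [428.7 189.3 250.2] [-0.4 -0.6 -1.6] 0.345
(array([ 0.77, -0.21,  2.4 ]), array([-0.002,  0.   , -0.008]), array([444.1, 188.7, 230.2])) [450.7590963  190.99432867 314.0747799 ]
scene hole px in crop [[458. 233.]] root,tip [[318.0, 411.0], [395.0, 319.0]]
side hole px in crop [[367. 277.]] root,tip [[207.0, 340.0], [296.0, 312.0]]
```

View pics/a1sc.png

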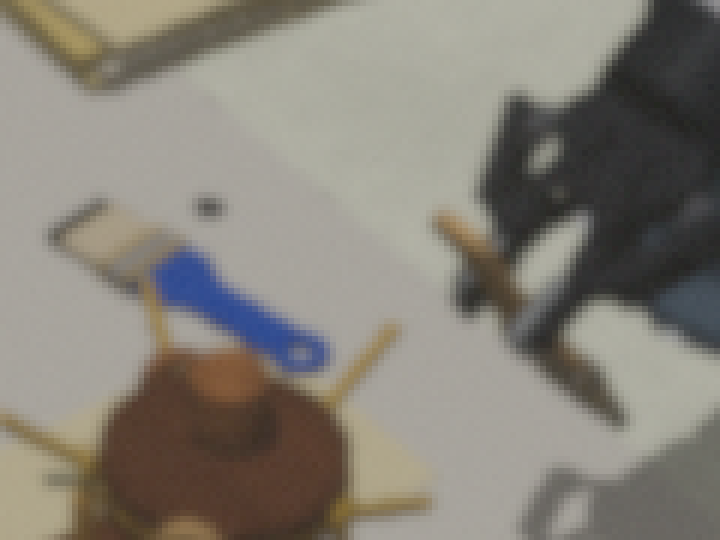

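View pics/a1si.png

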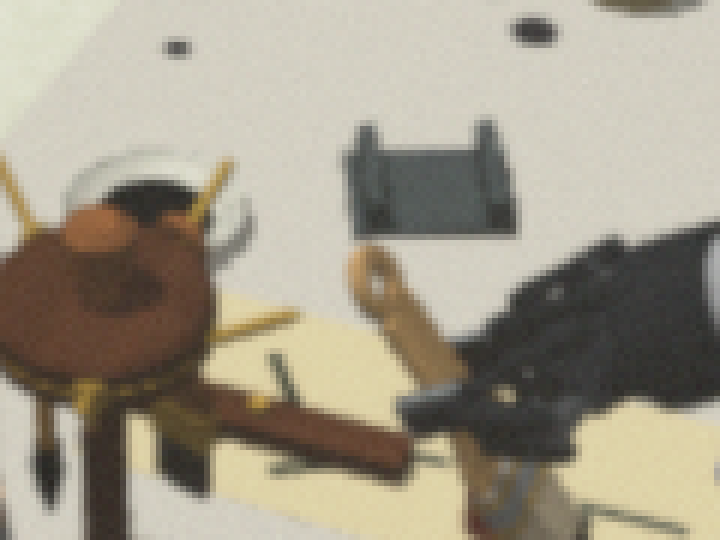

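Run:
```python
from h import *
s=manip.camera_info('scene');d=manip.camera_info('side')
f=lambda u,v,x,y:(u/6+x,v/6+y)
H=tri([(s,f(456,232,300,150)),(d,f(377,276,270,160))]);T=tri([(s,f(393,329,300,150)),(d,f(297,317,270,160))]);Rt=tri([(s,f(340,396,300,150)),(d,f(214,334,270,160))])
print('hole',H,'tip',T,'root',Rt); o=(T-Rt)/np.linalg.norm(T-Rt); print(o)
q=np.radians(Q);o=np.array([-.819*np.cos(q),-.819*np.sin(q),.574])
v=H-T; print('along',v@o,'perp',v-(v@o)*o)
hp=hole_now();print('fk perp to img-tip',(hp-T)-((hp-T)@o)*o)
```

```text
hole [448.00732344 186.28152819 311.31068661] tip [484.3538875  191.84699059 276.44189422] root [520.90065712 203.12802534 261.73375868]
[-0.89184702 -0.27528992  0.3589211 ]
along 50.08235342338162 perp [ 4.4820472  -1.63411428  6.12152152]
fk perp to img-tip [6.4621532  2.76448818 9.53517607]
```

{"api": "arm_command", "payload": {
  "moves": [0.4,0,1.2,0,0,0,255,0.35,0,1.2,0,0,0,255,0,0,1.1,0,0,-0.008,255,0,0,0,0,0,0,255]
}}

```text
time: 16.65
ee_pos: [452.0, 192.0, 225.2]
eef_rot: [179.9, 55.2, -174.6]
wrist_force: [0.2, 0.2, -2.5]
gripper_width: 0.343
```

Run:
```python
from h import *
st(); print(todo(*target(53)),hole_now()); ann('a2')
```

```text
16.65 [ 39.8 -14.7 -59.   -4.3 -27.6  21.4] [ 179.9   55.2 -174.6] [452.  192.  225.2] [ 0.2  0.2 -2.5] 0.343
(array([ 0.07, -0.25,  1.25]), array([-0.   ,  0.003, -0.001]), array([462. , 190.4, 217.5])) [473.77779515 194.01937652 289.13388509]
scene hole px in crop [[416. 299.]] root,tip [[318.0, 411.0], [395.0, 319.0]]
side hole px in crop [[316. 308.]] root,tip [[207.0, 340.0], [296.0, 312.0]]
```

View pics/a2sc.png

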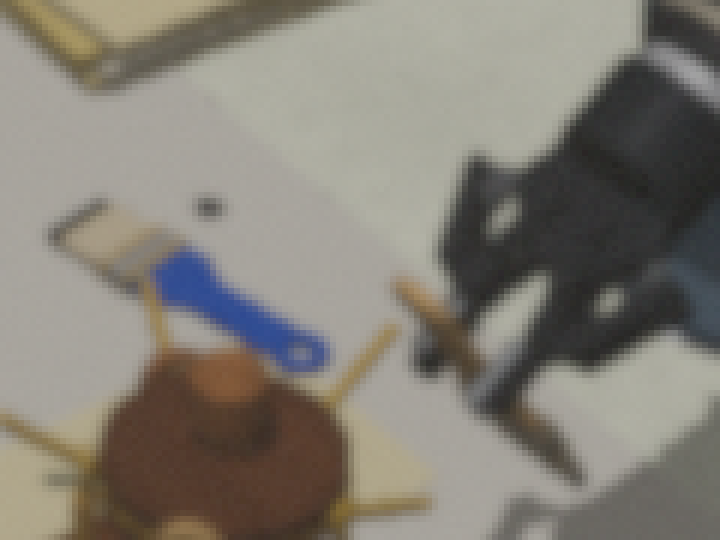

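View pics/a2si.png

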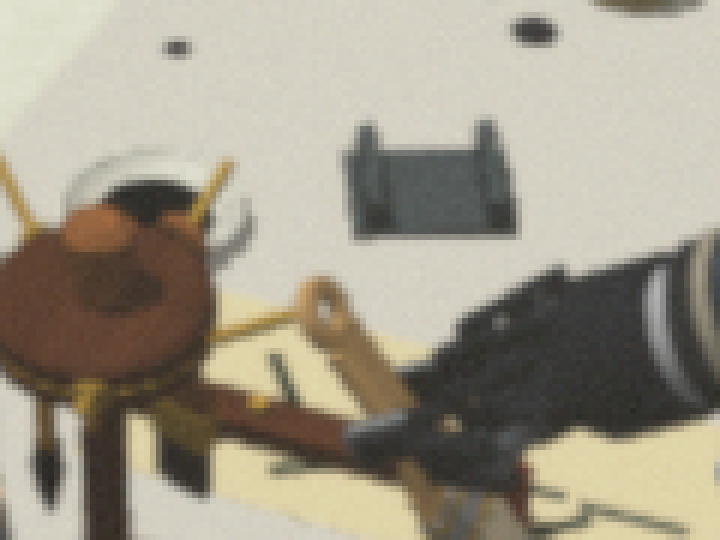

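Run:
```python
from h import *
s=manip.camera_info('scene');d=manip.camera_info('side')
q=np.radians(Q);o=np.array([-.819*np.cos(q),-.819*np.sin(q),.574]);xb=np.array([.574*np.cos(q),.574*np.sin(q),.819]);y=np.cross(o,xb)
H=hole_now()
A=[];b=[]
for i,b0,hole,root,tip in((s,(300,150),(415,297),(335,402),(394,328)),(d,(270,160),(324,306),(214,334),(297,316))):
    root,tip,hole=map(np.array,(root,tip,hole));dr=(tip-root)/np.linalg.norm(tip-root);n=np.array([-dr[1],dr[0]])
    J=[float(n@((P(i,H+v)-P(i,H))[0]*6)) for v in (xb,y)]
    do=(P(i,H+20*o)-P(i,H))[0];print('dir meas',dr,'model',do/np.linalg.norm(do))
    do/=np.linalg.norm(do); n2=np.array([-do[1],do[0]]); J2=[float(n2@((P(i,H+v)-P(i,H))[0]*6)) for v in (xb,y)]
    A.append(J2);b.append(n2@(hole-tip)); print(J,n@(hole-tip),n2@(hole-tip))
print('hole offset (xb, y) mm',np.linalg.solve(A,b),y)
```

```text
dir meas [ 0.62340564 -0.78189859] model [ 0.64166524 -0.76698483]
[-1.2036816077983583, 1.9360903002969603] -2.9057042373761135 -3.784940966535629
dir meas [ 0.97728251 -0.21194079] model [ 0.95622616 -0.29262865]
[-1.836061833188912, 1.2110850585634172] -4.050423895194663 -1.6612879872621455
hole offset (xb, y) mm [-0.45646379 -2.24375573] [-9.58684680e-02  9.95632107e-01 -6.93889390e-18]
```

{"api": "arm_command", "payload": {
  "moves": [0.05,0,0.5,0,0,0,255,0.05,0,0.5,0,0,0,255,0,0,0.5,0,0,0,255,0,0,0.5,0,0,0,255,0,0,0,0,0,0,255]
}}

```text
time: 17.25
ee_pos: [467.8, 193.4, 212.8]
eef_rot: [179.9, 55.3, -174.7]
wrist_force: [1.0, -0.2, -0.7]
gripper_width: 0.343
```

Run:
```python
from h import *
st(); print(todo(*target(30)),hole_now()); ann('a3')
```

```text
17.25 [ 38.  -11.4 -60.   -9.1 -26.2  20.1] [ 179.9   55.3 -174.7] [467.8 193.4 212.8] [ 1.  -0.2 -0.7] 0.343
(array([-0.04, -0.24,  1.53]), array([-0.   ,  0.004, -0.002]), array([480.8, 192.3, 204.4])) [489.56321823 195.39802664 276.72501896]
scene hole px in crop [[388. 335.]] root,tip [[318.0, 411.0], [395.0, 319.0]]
side hole px in crop [[283. 320.]] root,tip [[207.0, 340.0], [296.0, 312.0]]
```

View pics/a3sc.png

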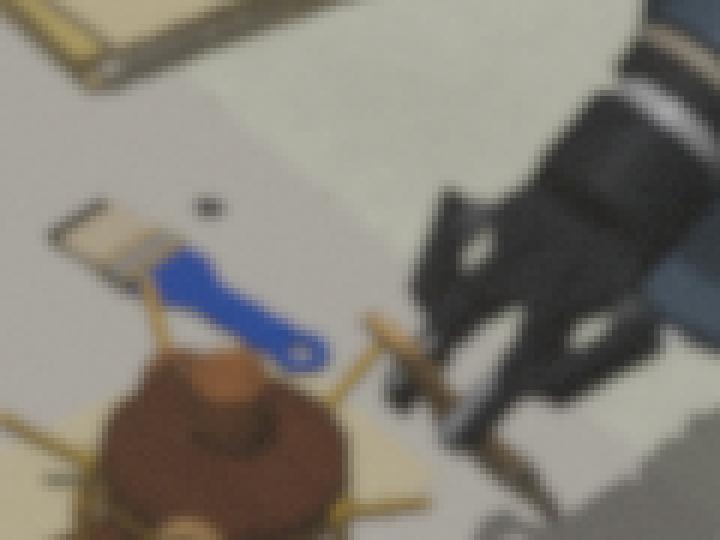

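View pics/a3si.png

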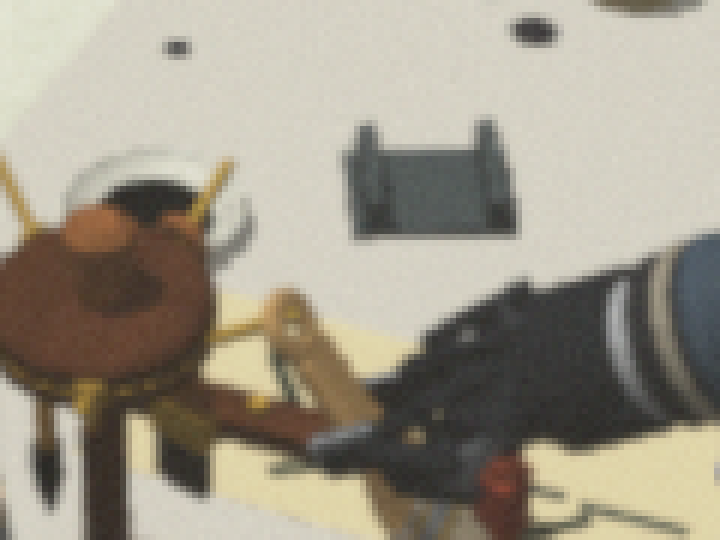

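The peg's end shows gold inside the hole (side crop 293,318) with no contact force, so I'm continuing down the peg.

{"api": "arm_command", "payload": {
  "moves": [0,0,0.5,0,0,0,255,0,0,0.5,0,0,0,255,0,0,0.5,0,0,0,255,0,0,0,0,0,0,255]
}}

```text
time: 17.75
ee_pos: [480.2, 194.7, 204.3]
eef_rot: [179.9, 55.3, -174.7]
wrist_force: [1.5, -0.9, 0.3]
gripper_width: 0.338
```

Run:
```python
from h import *
st(); print(todo(*target(12)),hole_now()); ann('a4')
```

```text
17.75 [ 36.7  -8.9 -60.4 -12.4 -25.2  19.1] [ 179.9   55.3 -174.7] [480.2 194.7 204.3] [ 1.5 -0.9  0.3] 0.338
(array([-0.02, -0.24,  1.83]), array([-0.   ,  0.005, -0.002]), array([495.4, 193.7, 194. ])) [501.91971538 196.62020263 268.27172192]
scene hole px in crop [[366. 360.]] root,tip [[318.0, 411.0], [395.0, 319.0]]
side hole px in crop [[257. 328.]] root,tip [[207.0, 340.0], [296.0, 312.0]]
```

View pics/a4sc.png

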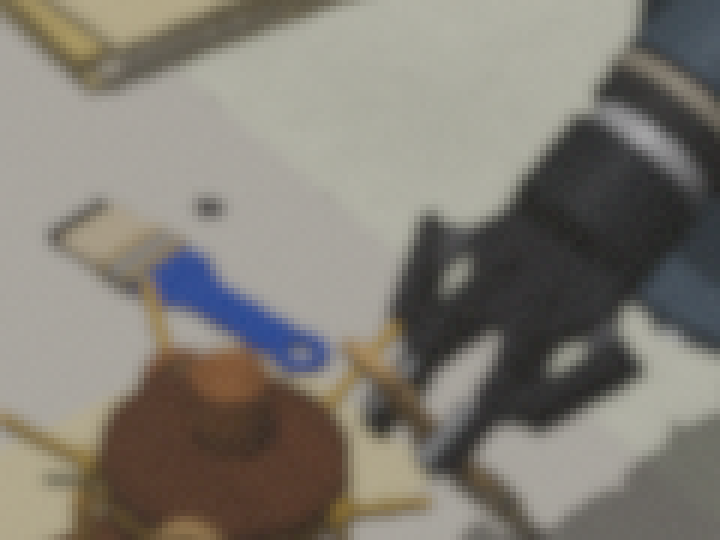

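View pics/a4si.png

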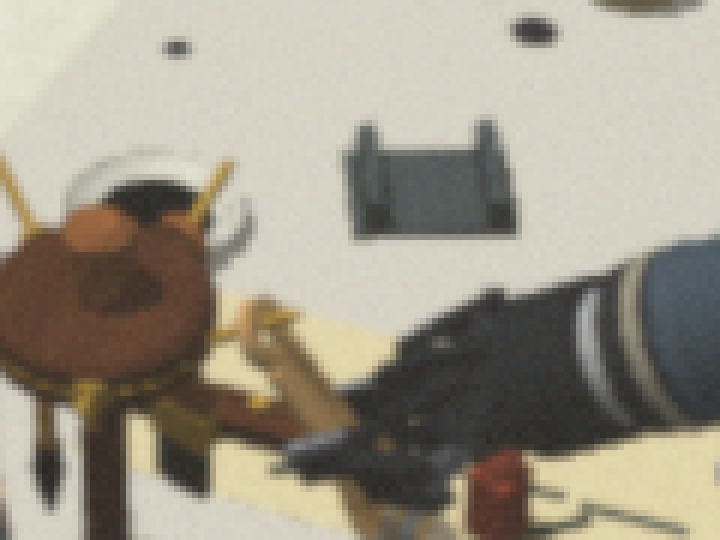

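{"api": "arm_command", "payload": {
  "moves": [0,0,0.5,0,0,0,255,0,0,0.5,0,0,0,255,0,0,0.5,0,0,0,255,0,0,0.2,0,0,0,255,0,0,0,0,0,0,255]
}}

```text
time: 18.35
ee_pos: [493.9, 196.0, 194.8]
eef_rot: [179.8, 55.3, -174.7]
wrist_force: [0.3, -0.8, -0.4]
gripper_width: 0.343
```

Run:
```python
from h import *
st(); print(todo(*target(12)),hole_now()); ann('a5')
```

```text
18.35 [ 35.3  -6.2 -60.7 -15.9 -24.1  18.2] [ 179.8   55.3 -174.7] [493.9 196.  194.8] [ 0.3 -0.8 -0.4] 0.343
(array([-0.01, -0.24,  0.15]), array([-0.   ,  0.005, -0.002]), array([495.4, 193.7, 194. ])) [515.65403709 197.91474012 258.75133331]
scene hole px in crop [[341. 389.]] root,tip [[318.0, 411.0], [395.0, 319.0]]
side hole px in crop [[229. 336.]] root,tip [[207.0, 340.0], [296.0, 312.0]]
```

View pics/a5sc.png

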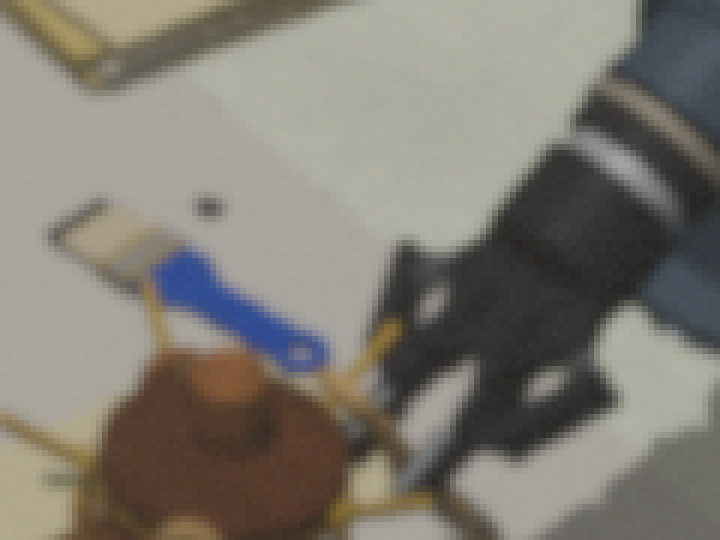

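View pics/a5si.png

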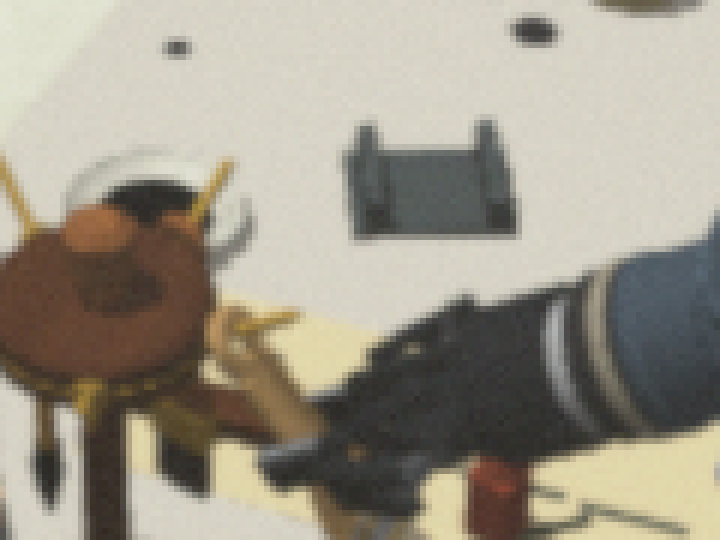

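{"api": "arm_command", "payload": {
  "moves": [0,0,0,0,0,0,120,0,0,0,0,0,0,100,0,0,0,0,0,0,100,0,0,0,0,0,0,100,0,0,0,0,0,0,100,0,0,0,0,0,0,100]
}}

```text
time: 19.05
ee_pos: [493.6, 196.1, 195.1]
eef_rot: [179.8, 55.3, -174.7]
wrist_force: [0.3, 0.3, -0.1]
gripper_width: 0.608
```

Run:
```python
from h import *
st(); ann('a6'); snap('wrist','w10')
```

```text
19.05 [ 35.3  -6.2 -60.7 -15.9 -24.1  18.2] [ 179.8   55.3 -174.7] [493.6 196.1 195.1] [ 0.3  0.3 -0.1] 0.608
scene hole px in crop [[342. 389.]] root,tip [[318.0, 411.0], [395.0, 319.0]]
side hole px in crop [[229. 336.]] root,tip [[207.0, 340.0], [296.0, 312.0]]
```

View pics/a6si.png

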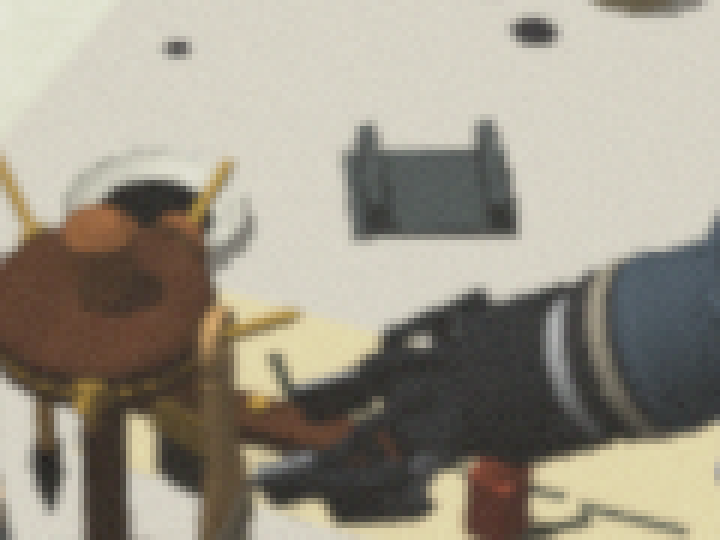

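View pics/w10.png

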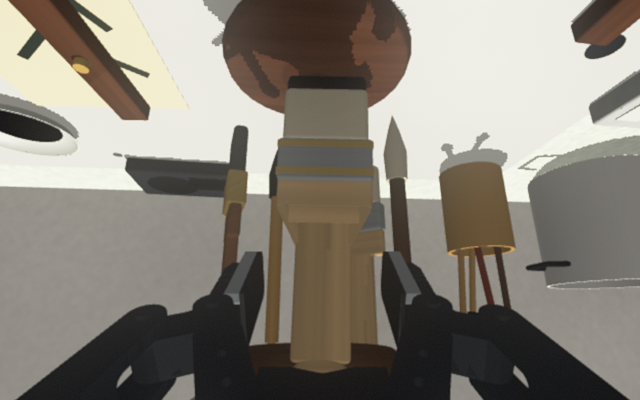

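{"api": "arm_command", "payload": {
  "moves": [0,0,-1,0,0,0,100,0,0,-1.5,0,0,0,100,0,0,-2,0,0,0,100,0,0,-2,0,0,0,100,0,0,-2,0,0,0,100,0,0,-2,0,0,0,100,0,0,-1.5,0,0,0,100,0,0,0,0,0,0,100,0,0,0,0,0,0,100,0,0,0,0,0,0,100,0,0,0,0,0,0,100,0,0,0,0,0,0,100,0,0,0,0,0,0,100,0,0,0,0,0,0,100]
}}

```text
time: 20.6
ee_pos: [395.5, 186.5, 263.2]
eef_rot: [179.9, 55.3, -174.7]
wrist_force: [-0.2, -0.3, 0.2]
gripper_width: 0.607
```

Run:
```python
from h import *
st(); snap('scene','z1s',(270,170,430,320),4);snap('side','z1d',(240,150,440,300),4); snap('wrist','z1w')
i=manip.camera_info('wrist')
for n,b in(('scene',(270,170)),('side',(240,150)),('wrist',(0,0))):
  k=1 if n=='wrist' else 4
  for q in (0,5,10):
    a=np.radians(q);c=np.array([np.cos(a),np.sin(a)])
    print(n,q,[((P(manip.camera_info(n),[*(AX-r*c),z])[0]-b)*k).round().tolist() for r,z in ((98,281),(60,252))])
```

```text
20.6 [ 48.3 -24.3 -55.5  12.2 -34.   27.9] [ 179.9   55.3 -174.7] [395.5 186.5 263.2] [-0.2 -0.3  0.2] 0.607
scene 0 [[392.0, 140.0], [343.0, 194.0]]
scene 5 [[383.0, 134.0], [338.0, 190.0]]
scene 10 [[374.0, 128.0], [332.0, 186.0]]
side 0 [[312.0, 257.0], [262.0, 272.0]]
side 5 [[317.0, 249.0], [265.0, 267.0]]
side 10 [[320.0, 241.0], [267.0, 263.0]]
wrist 0 [[332.0, 314.0], [326.0, 276.0]]
wrist 5 [[319.0, 314.0], [319.0, 276.0]]
wrist 10 [[307.0, 314.0], [313.0, 276.0]]
```

View pics/z1s.png

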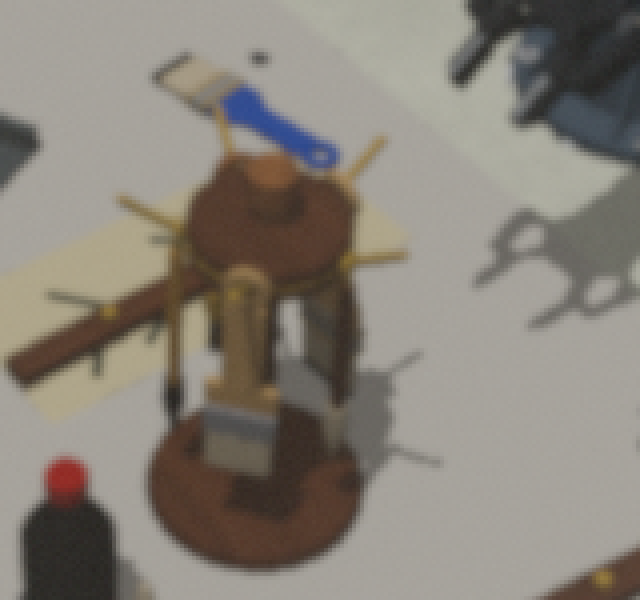

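View pics/z1d.png

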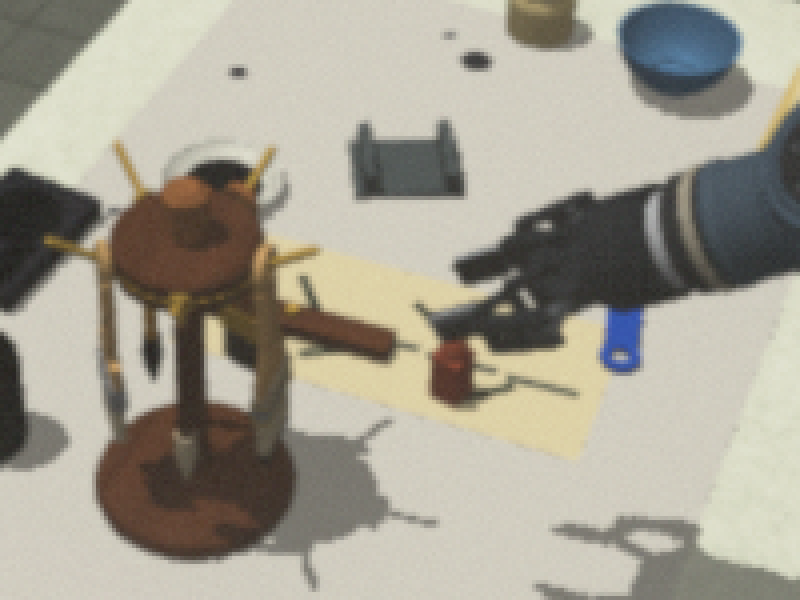

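View pics/z1w.png

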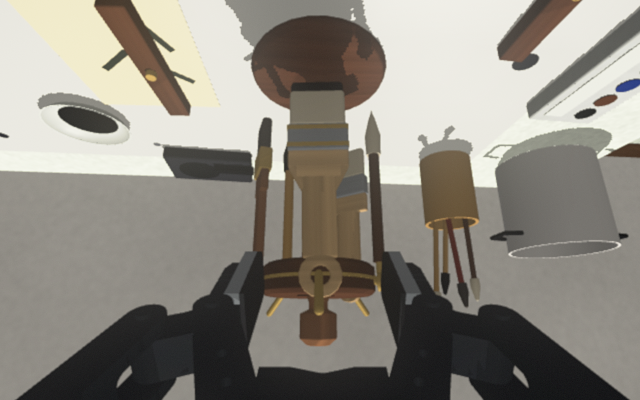

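{"api": "arm_command", "payload": {
  "moves": [0,0,0,0,0,0,100,0,0,0,0,0,0,100,0,0,0,0,0,0,100,0,0,0,0,0,0,100,0,0,0,0,0,0,100,0,0,0,0,0,0,100,0,0,0,0,0,0,100,0,0,0,0,0,0,100,0,0,0,0,0,0,100,0,0,0,0,0,0,100,0,0,0,0,0,0,100,0,0,0,0,0,0,100,0,0,0,0,0,0,100,0,0,0,0,0,0,100,0,0,0,0,0,0,100]
}}

```text
time: 22.25
ee_pos: [395.4, 186.6, 263.4]
eef_rot: [179.8, 55.3, -174.7]
wrist_force: [-0.2, 0.2, -0.2]
gripper_width: 0.608
```

Run:
```python
from h import *
a=manip.camera('wrist').astype(int)
for k in range(3):
    b=manip.camera('wrist').astype(int); print((np.abs(a-b).max(2)>25).sum()); 
z=np.load('pics/z1w.npy')[:,:,::-1].astype(int); print('vs z1w',(np.abs(a-z).max(2)>25).sum()); st()
```

```text
4
0
4
vs z1w 392
22.45 [ 48.3 -24.3 -55.4  12.3 -34.   28. ] [ 179.8   55.3 -174.7] [395.4 186.6 263.4] [0.4 0.3 0.3] 0.604
```

Still now; handing in.

```bash
python3 -c "
from plant import manip
print(manip.sign_off())"
```

```text
the job is handed in; nothing more can be done
None
```

The wooden brush now hangs through its hole on the bare peg, bristles down, and I handed the job in at about 22.5 s of the 61 s allowed. `sign_off` reports no verdict.

- **Turning the rack:** I gripped the knob and turned the head from about 79° to about 5°, so the bare peg faces the robot's side, well inside the 34° limit.
- **Hanging the brush:** I lifted the brush from its rest, tilted it to the peg's angle and slid it down to roughly 12 mm from the head. I then opened the jaws and backed away along the peg.
- **Last checks:**
  - In the wrist image the round end of the handle sits at pixel (320, 276) and the seat is predicted at (319, 276). The peg comes out through the hole.
  - Three wrist frames after a 1.5 s wait showed no motion.
  - Wrist force was about zero with the gripper clear.
  - The rest of the table looked undisturbed in the views I had, but I did not measure each object.
- **Disagreement:** just before insertion, camera triangulation and the arm's own position differed by 3–4 mm sideways. I took the middle, and the peg entered with no noticeable force.

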